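# Start a flashlight's tail cap on its thread and keep hold of it

## Robot

A 7-joint arm with a two-finger parallel gripper is mounted at the origin on the work surface. World frame = base frame: x ahead of the robot, y to its left, z up, the work surface at z = 0. Lengths are in m, angles in rad, forces in N, time in s.
With the tool pointing down it reaches from about 0.4 to 0.875 m from the base axis. Payload 19.3 kg.
Tool frame: the origin (TCP) lies at the centre of the arm's flange, where the gripper is bolted on; the fingertips stand 173 mm ahead of it and the grasp point (between the pads) lies 155 mm ahead of it (bot.grip_point_offset is the distance from the TCP to the grasp point, in m); z points along the fingers, x is the direction in which the jaws open and shut, and the axes are right-handed (so a half turn about z gives the same grasp; the last joint's range is limited). The gripper opens to 85 mm and grips with 20 to 120 N. Pads are 22 mm wide; open, the fingers measure 114 mm over their backs; the gripper's body (76 mm by 85 mm) begins 54 mm behind the grasp point. The pads swing forward as they close: fully open they stand 13 mm farther back than shut.
Start: joints at [-1.26, 0.521, -0.036, 1.599, 0.021, 1.021, -0.113], TCP at [0.232, 0.58, 0.405] pointing down, gripper open.
Joint ranges: [-2.91, 2.91], [-0.3, 2.13], [-1.5, 1.42], [0.17, 2.43], [-1.26, 4.41], [0.16, 1.93], [-2.52, 2.52]. Speed limits (rad/s): [1.89, 1.89, 2.39, 2.39, 3.01, 3.01, 3.01].

## Interface

Orientations are given as [roll, pitch, yaw] about the fixed x, y, z axes, in that order (R = Rz(yaw) Ry(pitch) Rx(roll)).
In Python, from workcell import bot gives the robot as it stands.
- The arm moves only by the tool step_arm, never from a script. Its argument "plan" is a list that holds one entry, the list of rows, each a list of 4 numbers: the shift along the world's x, y, z in cm, then the turn about the world's z in rad. A call has 1 to 12 rows; each row is the pose to reach, as a shift and turn from the pose measured when the call began; what a row does not reach only later rows make up. A row lasts 1/12 s, in which the tool goes at most 41.7 mm and 7.16 degrees, less where a joint would pass 70% of its speed; a pose out of reach is approached as far as the arm can. A call with a gripper value outside its range is refused whole. "jaw" is the closure, from 0 (fully open) to 1 (shut), set as the call begins (left out, the last holds). The fingers move at their own pace and stop on an object; "force" is the grip in N (left out, the last holds). Time passes only in rows, so rows that repeat a pose let the fingers close. It gives the time, the measured TCP pose, the force and the opening at its end, in the units of the state.
- bot.observe(): the state, without advancing time (a new reading comes with each control period).
- bot.grab_frame(name): name is "scene" or "top"; returns a dict with "pixels" (384x512x3 uint8, blue, green, red), "mtx" (3x3 intrinsics, pixels), "R" (3x3) and "t" (3): a world point X has camera coordinates R X + t. Camera axes: x right, y down, z forward; pixel columns grow to the right and rows downward; lengths in m; the calibration is good to about 2 mm. A picture is of the moment at which its call begins. There is no depth.
- bot.job_done(): hands the job in, once; it reports no verdict.
The state is a dict: "clock": time; "qpos": joint angles; "qd": joint speeds; "joint_efforts": joint torques, N m; "position": TCP position; "tool_rot": TCP orientation; "force": force on the tool from outside, world axes, zero at the start; "moment": the same for the moment, N m; "grip_width": finger opening in m.
Only numpy, scipy, OpenCV 4.12 (cv2) and the standard library are available. Lean on these libraries where they do the work, as an engineer would, in place of code of your own. Each camera call takes 0.05 s, during which the arm holds its last target.

## Task

The returned flashlight stands head-down in the blue holder with its tail cap resting on the thread, not yet caught. Turn the cap backward (counter-clockwise seen from above) until it drops into the start of the thread, then turn it forward (clockwise) one full turn, and finish standing still with the fingers still gripping the started cap. Do not turn the cap forward before it has dropped, do not press the green test button, and leave the other returned goods where they are.

Things in the scene. Friction and masses are not known exactly. Their poses are not given: they have to be found in the camera images.
- cap: Silver fluted round tail cap on top of the upright flashlight: upright cylinder 40 mm in diameter, 30 mm high; grip it from above across the diameter at any yaw. Origin: its centre, half-way up, 177 to 179 mm above the counter at the start; z up. A white mark on top and side shows its own +x and turns with it. It can rise a few mm but does not come off. Bare threaded neck (34 mm wide) below it.
- cap_turn (a joint): Turning angle of the cap, rad, growing clockwise seen from above (forward, tightening), counting whole turns; turns easily (0.04 N m). Start: 1.0 to 2.6. The thread start is at 0: turned back to below about 0.3 the cap can drop by 6 mm. One turn forward of it is 6.28. Right-hand thread, pitch 6 mm, before the drop too: clockwise lowers the cap, counter-clockwise raises it.
- cap_sunk (a joint): How far the cap's centre is below 180 mm over the counter, m. Riding on the thread end: 0.00095 x cap_turn (0.001 to 0.0025 at the start, 0 at the thread start). After the drop: 0.006 + 0.00095 x cap_turn, so 0.012 after one turn forward. At the thread start it falls by its own weight (1 N) if not gripped; if gripped, the hand must move it down gently, all 6 mm.
- flashlight: Fixed holder with the flashlight clamped in it: blue base plate 130 x 130 x 12 mm, grey cup 82 mm wide, silver lamp head down, black rubber body 47 mm wide with its shoulder 140 mm above the counter (under the cap). Only the cap moves. Origin: centre of the plate's underside, on the counter; the cap's vertical axis passes through it.
- test_box: Bystander: the fixed grey test box, 120 x 170 x 70 mm, with a big green button (54 mm wide, reaching 92 mm above the counter) and a small amber lamp on top. Origin: centre of its underside.
- green_button (a joint): How far the green button is pressed, m (0 up, 0.006 down). Leave it up.
- speaker_center (a point): Bystander: centre of the loose silver wireless speaker, an upright cylinder 72 mm in diameter, 95 mm high.
- timer_center (a point): Bystander: centre of the loose yellow round kitchen timer, 68 mm in diameter, 42 mm high, with a white dial.
- plug_center (a point): Bystander: centre of the loose matt white smart plug, 58 x 48 x 34 mm.
Things that resemble listed ones, but are neither listed nor needed, are in the scene too. There is more than one size of the flashlight; the job needs the middle-sized.

How it is judged:
By the outcome, as a careful person would: the job done as asked, in the order asked, and still so for the second after the job is handed in, while the arm keeps its last pose, push and grip.
It also fails if it takes over 51 s, if anything falls off the work surface, if the arm or the gripper's body presses on something with over 40 N, if the wrist force passes 120 N, or if a joint passes its speed limit or range.

## Working session

There is one attempt and no reset: what is moved stays moved. The work goes in short steps, Python scripts to look and compute and a tool call to move; the robot and the scene stay as the last step left them, time stands still between calls to the robot, and variables do not carry over. Pictures are saved under pics/ and viewed, and the job is handed in when it is done.

Besides the shell and the picture viewer there is one more tool, called in YAML: its name, and indented under it one key for each argument. step_arm: Moves the arm, as the interface text tells. Its arguments: {"type":"object","properties":{"plan":{"type":"array"},"jaw":{"type":"number"},"force":{"type":"number"}},"required":["plan"]}

```bash
mkdir -p pics; python3 - <<'E'
from workcell import bot
import cv2,pickle
o=bot.observe();print(o)
for n in("scene","top"):
    f=bot.grab_frame(n);pickle.dump(f,open(n+"0.pkl","wb"));cv2.imwrite(f"pics/{n}0.png",f["pixels"])
    print(n,f["mtx"],f["R"],f["t"])
E
```

```text
{'clock': 0.0, 'qpos': array([-1.26020928,  0.52201458, -0.03632464,  1.59996752,  0.02119413,
        1.02111472, -0.11279639]), 'qd': array([ 0.00107169, -0.00017361, -0.00147054,  0.00243771, -0.00041245,
        0.00020784, -0.00128227]), 'joint_efforts': array([ 3.33796470e-04, -9.27108908e+01,  1.97965264e+00, -3.69944394e+01,
        1.77357491e-02,  8.08576267e-03, -7.17046561e-06]), 'position': array([0.23225482, 0.58010363, 0.4041398 ]), 'tool_rot': array([3.14151666e+00, 1.11681731e-03, 1.18999668e+00]), 'force': array([-0.73900499, -0.64573894,  0.1375313 ]), 'moment': array([-0.00974297,  0.02115803,  0.04763131]), 'grip_width': 0.08559705555988706}
scene [[422.20079117   0.         256.17902846]
 [  0.         422.20079117 192.77791634]
 [  0.           0.           1.        ]] [[-0.17605077  0.98437226 -0.00416919]
 [ 0.59597876  0.10321546 -0.79633905]
 [-0.78346375 -0.14268085 -0.60483612]] [ 0.0582053  -0.16967266  1.69204859]
top [[402.45351461   0.         246.89441462]
 [  0.         402.45351461 191.67106515]
 [  0.           0.           1.        ]] [[ 0.01019489 -0.99986676  0.01274887]
 [-0.98620849 -0.01216024 -0.16506044]
 [ 0.16519347 -0.01089027 -0.98620105]] [-0.01379006  0.49405173  1.0135355 ]
```

View pics/scene0.png

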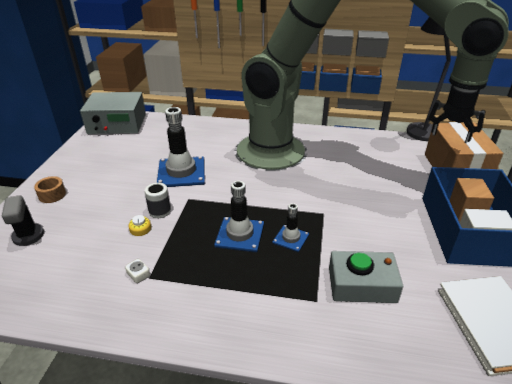

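View pics/top0.png

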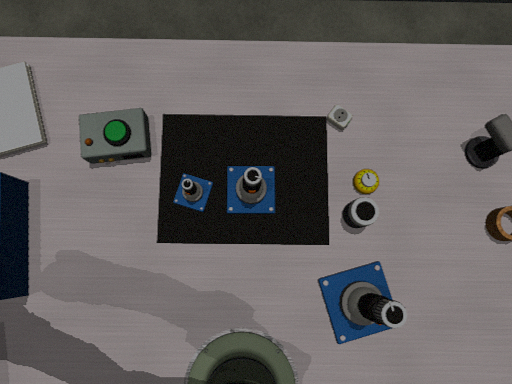

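Candidates: the small flashlight at scene (291,225) / top (190,188), the middle one at scene (239,210) / top (252,185), and the large one at scene (178,150) / top (375,305). The middle one fits by order of size. I'll check its plate size against 130 mm and view a crop.

```bash
cat > h.py <<'E'
import numpy as np,cv2,pickle
def ray(f,u,v):
    d=np.linalg.inv(f["mtx"])@np.array([u,v,1.]);R=np.array(f["R"]);return -R.T@np.array(f["t"]),R.T@d
def plane(f,u,v,z):
    c,d=ray(f,u,v);return c+d*(z-c[2])/d[2]
def proj(f,X):
    p=np.array(f["mtx"])@(np.array(f["R"])@np.array(X)+np.array(f["t"]));return p[:2]/p[2]
E
python3 - <<'E'
from h import *
for n in("top","scene"):
    f=pickle.load(open(n+"0.pkl","rb"));im=f["pixels"]
    hsv=cv2.cvtColor(im,cv2.COLOR_BGR2HSV);m=cv2.inRange(hsv,(100,150,60),(125,255,255))
    m=cv2.morphologyEx(m,cv2.MORPH_CLOSE,np.ones((5,5)))
    cs,_=cv2.findContours(m,cv2.RETR_EXTERNAL,cv2.CHAIN_APPROX_NONE)
    for c in cs:
        if cv2.contourArea(c)<300:continue
        h=cv2.convexHull(c)
        P=np.array([plane(f,*p[0],0.012)[:2] for p in h],np.float32)
        r=cv2.minAreaRect(P);print(n,c.reshape(-1,2).mean(0).round(),np.round(r[0],4),np.round(r[1],4),round(r[2],1))
f=pickle.load(open("top0.pkl","rb"))["pixels"];g=pickle.load(open("scene0.pkl","rb"))["pixels"]
a=cv2.resize(f[155:225,220:290],(390,390),interpolation=cv2.INTER_CUBIC);b=cv2.resize(g[175:255,200:280],(390,390),interpolation=cv2.INTER_CUBIC)
cv2.imwrite("pics/crop0.png",np.hstack([a,b]))
E
```

```text
top [356. 301.] [ 0.2144 -0.3002] [0.1679 0.1681] 16.5
top [193. 192.] [0.4969 0.1371] [0.0853 0.0845] 73.2
top [250. 189.] [ 0.5071 -0.0184] [0.126 0.128] 0.7
scene [239. 235.] [ 0.5098 -0.0201] [0.1361 0.1309] 0.5
scene [486. 176.] [0.0789 0.7935] [0.1417 0.161 ] 15.8
scene [467. 223.] [0.2814 0.6986] [0.2029 0.5022] 86.9
scene [181. 173.] [ 0.2191 -0.3026] [0.1765 0.1651] 16.4
scene [365.  82.] [-0.7573  0.3926] [0.1436 0.3081] 87.0
scene [333.  80.] [-0.7563  0.2223] [0.3035 0.1432] 0.2
scene [501.  73.] [-1.0096  1.1171] [0.1126 0.4555] 74.5
scene [427.  68.] [-1.0131  0.7409] [0.2929 0.4621] 80.8
scene [19. 97.] [-0.6441 -1.5317] [2.4186 0.2251] 36.0
scene [102.  13.] [-1.7847 -1.6466] [0.984  0.4573] 22.8
```

View pics/crop0.png

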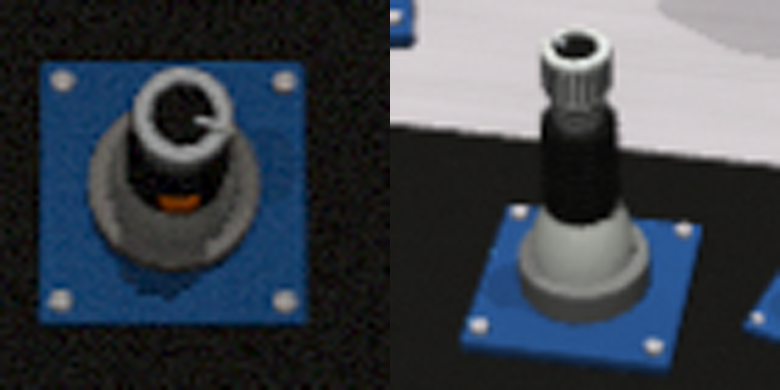

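The crop shows the middle flashlight with its fluted cap at scene ~(239,184) and top ~(253,176). Its plate measures about 130 mm, against 168 and 85 mm for the others, so this is the one. The white mark points to image right and slightly down in the top view. Next I'll measure the cap axis.

```bash
cat >> h.py <<'E'
def ring(f,uv,z,r=0.02,s=8):
    # ellipse fit of bright outer rim of cap top, in upscaled crop
    im=f["pixels"];u,v=map(int,uv);w=14
    c=cv2.resize(cv2.cvtColor(im,cv2.COLOR_BGR2GRAY)[v-w:v+w,u-w:u+w],None,fx=s,fy=s,interpolation=cv2.INTER_CUBIC)
    return c,u-w,v-w
E
python3 - <<'E'
from h import *
f=pickle.load(open("top0.pkl","rb"));g=pickle.load(open("scene0.pkl","rb"))
s=8
c,u0,v0=ring(f,(253,176),.193)
_,m=cv2.threshold(c,120,255,0)
cs,_=cv2.findContours(m,cv2.RETR_EXTERNAL,cv2.CHAIN_APPROX_NONE);k=max(cs,key=cv2.contourArea)
e=cv2.fitEllipse(cv2.convexHull(k));uc=(e[0][0]+.5)/s-.5+u0;vc=(e[0][1]+.5)/s-.5+v0
P=plane(f,uc,vc,.193);print("top ell",uc,vc,np.array(e[1])/s,P)
# expected px width
print("expect width",abs(proj(f,P+[0,.02,0])-proj(f,P-[0,.02,0])))
# plate bolts centre: plane .012 with avg of views
print("proj scene of cap top/bottom", proj(g,P),proj(g,P-[0,0,.03]), "alt(.509,-.019)",proj(g,[.509,-.019,.193]),proj(f,[.509,-.019,.193]))
c2,a,b=ring(g,(239,186),0)
_,m2=cv2.threshold(c2,100,255,0)
cv2.imwrite("pics/c1.png",np.hstack([cv2.resize(x,(390,390)) for x in(c,c2)]))
print(a,b)
E
```

```text
top ell 252.37470054626465 175.05186557769775 [16.34519768 17.0354023 ] [ 0.5068705 -0.0185171  0.193    ]
expect width [17.74119789  0.22377858]
proj scene of cap top/bottom [238.27975694 184.48533997] [238.59468163 193.02330836] alt(.509,-.019) [237.95106628 184.91063161] [252.59629958 174.12964326]
225 172
```

View pics/c1.png

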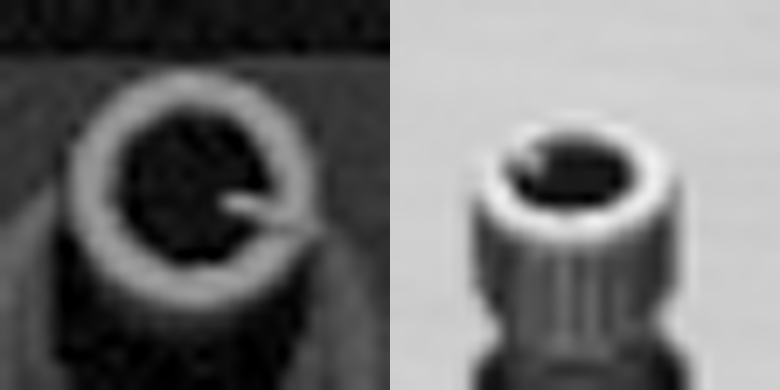

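step_arm:
  plan:
    - [[1.0,-2.2,0,-0.05],[2.6,-5.7,0,-0.15],[4.3,-9.4,0,-0.25],[6.0,-13.0,0,-0.35],[7.7,-16.7,0,-0.45],[9.4,-20.4,0,-0.55],[11.1,-24.1,0,-0.65],[12.8,-27.8,0,-0.75],[14.5,-31.5,0,-0.85],[16.2,-35.2,0,-0.95],[17.9,-38.9,0,-1.05],[19.6,-42.5,0,-1.15]]
  jaw: 0
  force: 40

```text
clock: 1.1
position: [0.4285, 0.153, 0.4043]
tool_rot: [-3.141, 0.001, 0.035]
force: [1.1, 1.5, 0.6]
grip_width: 0.0852
```

step_arm:
  plan:
    - [[1.6,-3.5,0,-0.1],[3.2,-7.0,0,-0.2],[4.8,-10.4,0,-0.3],[6.3,-13.6,0,-0.39],[7.4,-16.0,0,-0.39],[7.95,-17.2,0,-0.39],[7.95,-17.2,-1.0,-0.39],[7.95,-17.2,-2.0,-0.39],[7.95,-17.2,-2.5,-0.39],[7.95,-17.2,-2.5,-0.39]]

```text
clock: 1.93
position: [0.5075, -0.0179, 0.3778]
tool_rot: [3.141, 0.003, -0.354]
force: [-1.5, -0.3, 0.0]
grip_width: 0.0852
```

```bash
python3 - <<'E'
from workcell import bot
from h import *
o=bot.observe();print({k:np.round(o[k],4) for k in("clock","qpos","position","tool_rot","force","grip_width")})
for n in("scene","top"):
    f=bot.grab_frame(n);pickle.dump(f,open(n+"1.pkl","wb"))
    c=(238,165) if n=="scene" else (252,175)
    im=f["pixels"][c[1]-45:c[1]+45,c[0]-45:c[0]+45]
    cv2.imwrite(f"pics/{n}1.png",cv2.resize(im,(390,390),interpolation=cv2.INTER_CUBIC))
a=np.hstack([cv2.imread(f"pics/{n}1.png") for n in("scene","top")]);cv2.imwrite("pics/b1.png",a)
E
```

```text
{'clock': np.float64(1.9333), 'qpos': array([-0.4445,  0.4087,  0.4782,  1.9505, -0.2481,  0.8428, -0.1865]), 'position': array([ 0.5075, -0.0179,  0.3778]), 'tool_rot': array([ 3.1408,  0.0033, -0.3536]), 'force': array([-1.4576, -0.2992,  0.0477]), 'grip_width': np.float64(0.0852)}
```

View pics/b1.png

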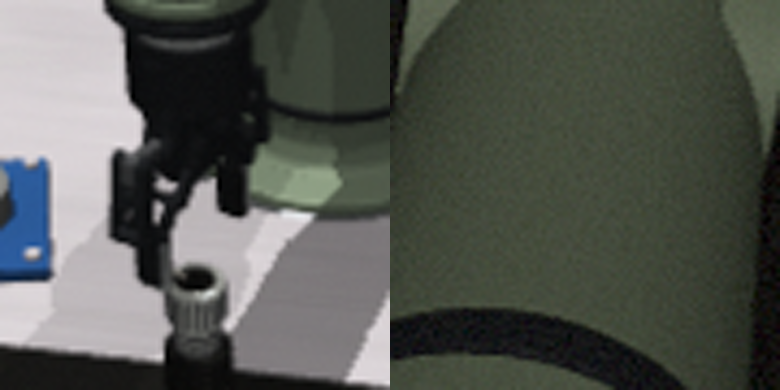

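step_arm:
  plan:
    - [[0,-0.1,-1.0,0],[0,-0.1,-2.2,0],[0,-0.1,-3.4,0],[0,-0.1,-4.2,0],[0,-0.1,-4.6,0],[0,-0.1,-4.6,0]]

```text
clock: 2.53
position: [0.5077, -0.0191, 0.3324]
tool_rot: [3.141, 0.003, -0.354]
force: [-0.8, -0.9, -0.1]
grip_width: 0.0855
```

step_arm:
  plan:
    - [[0,0,0,0],[0,0,0,0],[0,0,0,0],[0,0,0,0],[0,0,0,0],[0,0,0,0],[0,0,0,0],[0,0,0,0],[0,0,0,0],[0,0,0,0]]
  jaw: 1
  force: 30

```text
clock: 3.37
position: [0.5073, -0.0189, 0.3326]
tool_rot: [3.141, 0.004, -0.353]
force: [-5.9, 3.0, 5.5]
grip_width: 0.0395
```

```bash
cat > look.py <<'E'
import sys
from workcell import bot
from h import *
k=sys.argv[1]
o=bot.observe();print({k:np.round(o[k],4) for k in("clock","qpos","position","tool_rot","force","moment","grip_width")})
f=bot.grab_frame("scene");pickle.dump(f,open(f"scene{k}.pkl","wb"))
im=f["pixels"][135:225,195:285]
cv2.imwrite(f"pics/s{k}.png",cv2.resize(im,(540,540),interpolation=cv2.INTER_CUBIC))
E
python3 look.py 2
```

```text
{'clock': np.float64(3.3667), 'qpos': array([-0.4095,  0.4756,  0.4416,  1.9908, -0.2957,  0.7408, -0.1432]), 'position': array([ 0.5073, -0.0189,  0.3326]), 'tool_rot': array([ 3.1412,  0.0037, -0.3534]), 'force': array([-5.9342,  3.0388,  5.5311]), 'moment': array([0.4486, 1.0775, 0.0213]), 'grip_width': np.float64(0.0395)}
```

View pics/s2.png

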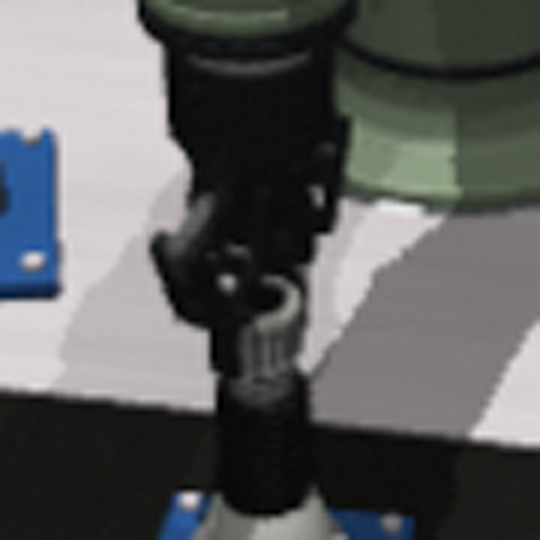

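The cap is gripped (39.5 mm opening). Now turning backward, rising along the pitch.

step_arm:
  plan:
    - [[0,0,0.005,0.05],[0,0,0.014,0.15],[0,0,0.024,0.25],[0,0,0.033,0.35],[0,0,0.043,0.45],[0,0,0.052,0.55],[0,0,0.062,0.65],[0,0,0.071,0.75],[0,0,0.081,0.85],[0,0,0.09,0.95],[0,0,0.095,1.0],[0,0,0.095,1.0]]

```text
clock: 4.42
position: [0.507, -0.0185, 0.3337]
tool_rot: [-3.141, 0.004, 0.651]
force: [-5.0, 4.4, 2.5]
grip_width: 0.0391
```

```bash
python3 look.py 3
```

```text
{'clock': np.float64(4.4167), 'qpos': array([-0.2116,  0.4407,  0.1714,  1.981 , -0.1068,  0.7319,  0.6744]), 'position': array([ 0.507 , -0.0185,  0.3337]), 'tool_rot': array([-3.1409,  0.0038,  0.6508]), 'force': array([-4.958 ,  4.4026,  2.4659]), 'moment': array([0.9827, 0.8879, 0.0549]), 'grip_width': np.float64(0.0391)}
```

View pics/s3.png

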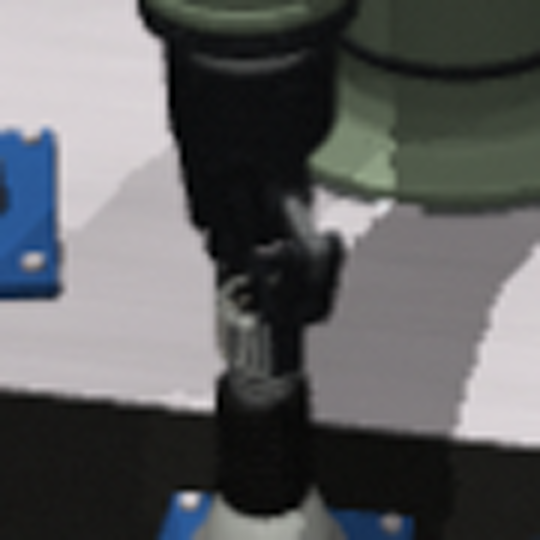

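step_arm:
  plan:
    - [[0,0,0.005,0.05],[0,0,0.014,0.15],[0,0,0.024,0.25],[0,0,0.033,0.35],[0,0,0.043,0.45],[0,0,0.052,0.55],[0,0,0.062,0.65],[0,0,0.071,0.75],[0,0,0.078,0.82],[0,0,0.078,0.82]]

```text
clock: 5.3
position: [0.5066, -0.0185, 0.3345]
tool_rot: [-3.14, 0.004, 1.472]
force: [-4.3, 2.3, -0.3]
grip_width: 0.0395
```

```bash
python3 look.py 4
```

```text
{'clock': np.float64(5.3), 'qpos': array([-0.05  ,  0.4322, -0.0411,  1.9735,  0.0304,  0.7387,  1.3618]), 'position': array([ 0.5066, -0.0185,  0.3345]), 'tool_rot': array([-3.1399,  0.0036,  1.4716]), 'force': array([-4.2897,  2.3465, -0.2743]), 'moment': array([0.7218, 0.847 , 0.0276]), 'grip_width': np.float64(0.0395)}
```

View pics/s4.png

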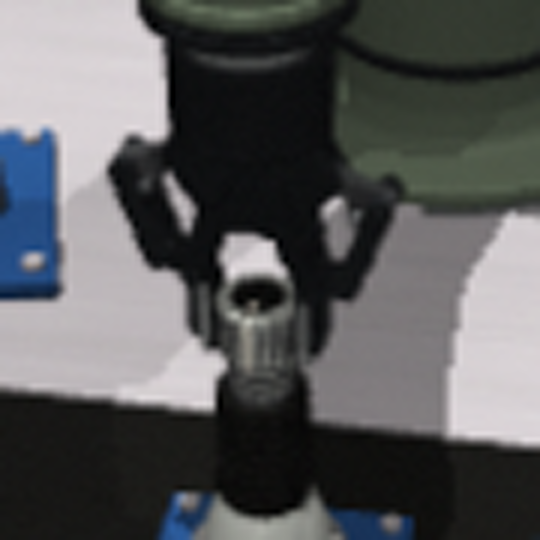

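The mark is at crop (252,305), just below and left of the rim centre. That is where the world +x direction projects, so cap_turn is about 0. Trying the drop gently.

step_arm:
  plan:
    - [[0,0,-0.03,0],[0,0,-0.06,0],[0,0,-0.09,0],[0,0,-0.12,0],[0,0,-0.15,0],[0,0,-0.15,0]]

```text
clock: 5.85
position: [0.5066, -0.0184, 0.3329]
tool_rot: [-3.14, 0.004, 1.466]
force: [-2.1, 1.4, -0.5]
grip_width: 0.039
```

step_arm:
  plan:
    - [[0,0,-0.05,0],[0,0,-0.1,0],[0,0,-0.15,0],[0,0,-0.2,0],[0,0,-0.25,0],[0,0,-0.3,0],[0,0,-0.34,0],[0,0,-0.38,0],[0,0,-0.42,0],[0,0,-0.45,0],[0,0,-0.45,0]]

```text
clock: 6.77
position: [0.5066, -0.0184, 0.3285]
tool_rot: [-3.14, 0.004, 1.466]
force: [-3.2, 1.4, 3.2]
grip_width: 0.0393
```

```bash
python3 look.py 5
```

```text
{'clock': np.float64(6.7667), 'qpos': array([-0.0513,  0.4414, -0.0395,  1.9785,  0.0303,  0.7246,  1.3567]), 'position': array([ 0.5066, -0.0184,  0.3285]), 'tool_rot': array([-3.1399,  0.0036,  1.4664]), 'force': array([-3.1882,  1.3625,  3.1782]), 'moment': array([ 0.4109,  0.7481, -0.0742]), 'grip_width': np.float64(0.0393)}
```

View pics/s5.png

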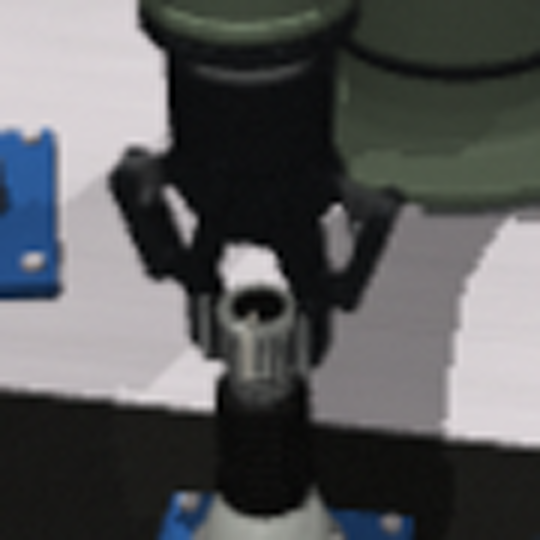

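The cap rim dropped about 1.7 px, which is the expected 6 mm, and the tool went down 6.0 mm with little force. I'll open the jaw so the cap seats by its own weight, then check and regrip at a yaw that leaves room for the forward stroke.

step_arm:
  plan:
    - [[0,0,0,0],[0,0,0,0],[0,0,0,0],[0,0,0,0],[0.05,0,0,0.1],[0.1,0,0,0.18],[0.1,0,0,0.18]]
  jaw: 0.2

```text
clock: 7.4
position: [0.5078, -0.0185, 0.3285]
tool_rot: [-3.14, 0.004, 1.65]
force: [0.6, -0.1, -0.1]
grip_width: 0.0681
```

```bash
python3 look.py 6
```

```text
{'clock': np.float64(7.4), 'qpos': array([-0.0147,  0.4432, -0.0869,  1.9741,  0.0613,  0.7282,  1.5114]), 'position': array([ 0.5078, -0.0185,  0.3285]), 'tool_rot': array([-3.1402,  0.0036,  1.6505]), 'force': array([ 0.6037, -0.1166, -0.0668]), 'moment': array([-0.0142,  0.0133, -0.0063]), 'grip_width': np.float64(0.0681)}
```

View pics/s6.png

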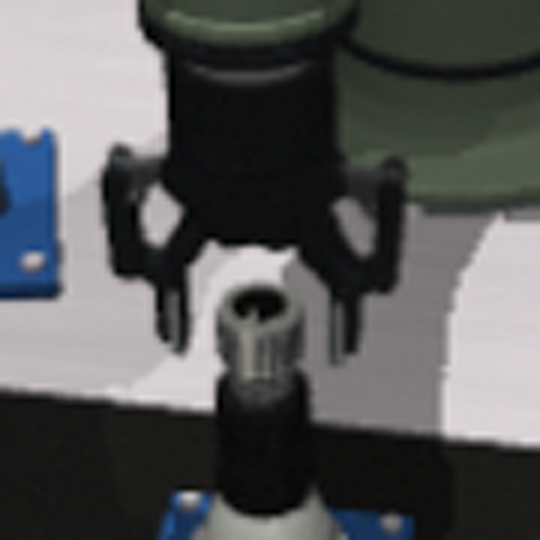

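The cap stays low after release (rim at crop y≈305, 295 before the drop), with its mark at (254,315). The drop is confirmed. Regrip and turn forward.

step_arm:
  plan:
    - [[0,0,0,0],[0,0,0,0],[0,0,0,0],[0,0,0,0],[0,0,0,0],[0,0,0,0],[0,0,0,0]]
  jaw: 1

```text
clock: 8.03
position: [0.5077, -0.0184, 0.3285]
tool_rot: [-3.14, 0.003, 1.645]
force: [-0.2, 3.2, 1.3]
grip_width: 0.0393
```

step_arm:
  plan:
    - [[0,0,-0.005,-0.05],[0,0,-0.014,-0.15],[0,0,-0.024,-0.25],[0,0,-0.033,-0.35],[0,0,-0.043,-0.45],[0,0,-0.052,-0.55],[0,0,-0.062,-0.65],[0,0,-0.071,-0.75],[0,0,-0.081,-0.85],[0,0,-0.09,-0.95],[0,0,-0.1,-1.05],[0,0,-0.1,-1.05]]

```text
clock: 9.03
position: [0.5076, -0.0194, 0.3275]
tool_rot: [-3.141, 0.004, 0.587]
force: [-0.0, -7.5, 2.0]
grip_width: 0.0392
```

step_arm:
  plan:
    - [[0,0.05,-0.005,-0.05],[0,0.05,-0.014,-0.15],[0,0.05,-0.024,-0.25],[0,0.05,-0.033,-0.35],[0,0.05,-0.043,-0.45],[0,0.05,-0.052,-0.55],[0,0.05,-0.062,-0.65],[0,0.05,-0.071,-0.75],[0,0.05,-0.081,-0.85],[0,0.05,-0.09,-0.95],[0,0.05,-0.1,-1.05],[0,0.05,-0.1,-1.05]]

```text
clock: 10.03
position: [0.507, -0.0198, 0.3263]
tool_rot: [3.14, 0.005, -0.471]
force: [-5.4, -8.1, 2.3]
grip_width: 0.0393
```

```bash
python3 look.py 7
```

```text
{'clock': np.float64(10.0333), 'qpos': array([-0.4313,  0.4929,  0.4758,  1.997 , -0.3313,  0.732 , -0.2245]), 'position': array([ 0.507 , -0.0198,  0.3263]), 'tool_rot': array([ 3.1398,  0.0049, -0.471 ]), 'force': array([-5.423 , -8.0742,  2.2709]), 'moment': array([-1.45  ,  1.0446, -0.0862]), 'grip_width': np.float64(0.0393)}
```

View pics/s7.png

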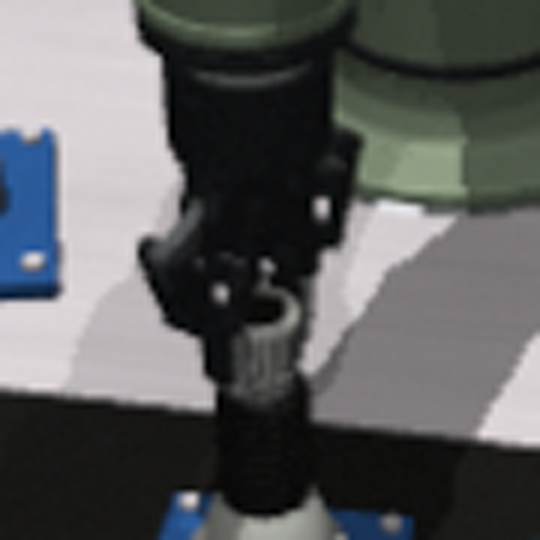

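step_arm:
  plan:
    - [[0.03,0.1,-0.005,-0.05],[0.05,0.12,-0.014,-0.15],[0.05,0.12,-0.024,-0.25],[0.05,0.12,-0.033,-0.35],[0.05,0.12,-0.043,-0.45],[0.05,0.12,-0.052,-0.55],[0.05,0.12,-0.062,-0.65],[0.05,0.12,-0.071,-0.75],[0.05,0.12,-0.081,-0.85],[0.05,0.12,-0.09,-0.95],[0.05,0.12,-0.098,-1.04],[0.05,0.12,-0.098,-1.04]]

```text
clock: 11.08
position: [0.5065, -0.0195, 0.3249]
tool_rot: [3.137, 0.004, -1.513]
force: [-9.3, -5.4, 5.3]
grip_width: 0.0393
```

step_arm:
  plan:
    - [[0,0,0,0],[0,0,0,0],[0,0,0,0],[0,0,0,0],[0.1,0.05,0.05,0.05],[0.1,0.05,0.05,0.16],[0.1,0.05,0.05,0.28],[0.1,0.05,0.05,0.4],[0.1,0.05,0.05,0.52],[0.1,0.05,0.05,0.64],[0.1,0.05,0.05,0.76],[0.1,0.05,0.05,0.88]]
  jaw: 0.2

```text
clock: 12.08
position: [0.5076, -0.0189, 0.3256]
tool_rot: [3.137, 0.003, -0.627]
force: [-0.2, 0.0, 0.6]
grip_width: 0.0685
```

```bash
python3 look.py 8
```

```text
{'clock': np.float64(12.0833), 'qpos': array([-0.4628,  0.5038,  0.5179,  1.9975, -0.3617,  0.7359, -0.3525]), 'position': array([ 0.5076, -0.0189,  0.3256]), 'tool_rot': array([ 3.1373,  0.0033, -0.6272]), 'force': array([-0.2259,  0.0448,  0.58  ]), 'moment': array([-0.0009, -0.0644, -0.0017]), 'grip_width': np.float64(0.0685)}
```

View pics/s8.png

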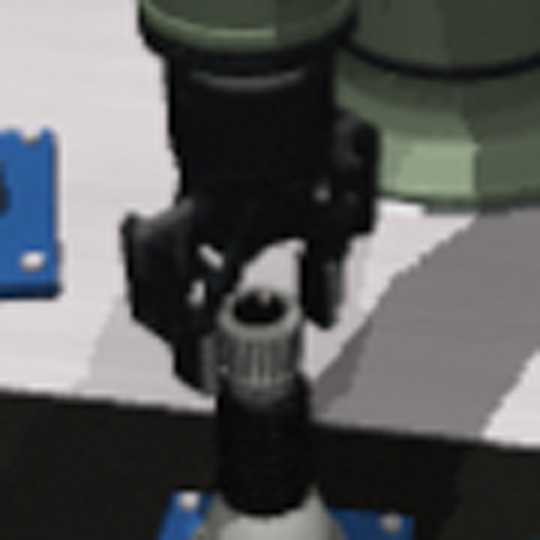

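The mark is now at the back of the rim (crop (264,298)), half a turn on, and the cap sits lower. Bringing the yaw back with the jaw open.

step_arm:
  plan:
    - [[0,0,0,0.1],[0,0,0,0.22],[0,0,0,0.34],[0,0,0,0.46],[0,0,0,0.58],[0,0,0,0.7],[0,0,0,0.82],[0,0,0,0.94],[0,0,0,1.06],[0,0,0,1.18],[0,0,0,1.3],[0,0,0,1.42]]

```text
clock: 13.13
position: [0.5077, -0.0191, 0.3257]
tool_rot: [3.137, 0.003, 0.805]
force: [0.0, -0.6, -0.1]
grip_width: 0.0683
```

step_arm:
  plan:
    - [[0,0,0,0.1],[0,0,0,0.22],[0,0,0,0.34],[0,0,0,0.46],[0,0,0,0.58],[0,0,0,0.7],[0,0,0,0.8],[0,0,0,0.82],[0,0,0,0.82]]

```text
clock: 13.88
position: [0.5077, -0.0193, 0.3257]
tool_rot: [3.138, 0.003, 1.621]
force: [1.9, -0.1, 0.4]
grip_width: 0.0682
```

step_arm:
  plan:
    - [[0,0.06,0,0],[0,0.06,0,0],[0,0.06,0,0],[0,0.06,0,0],[0,0.06,0,0],[0,0.06,0,0],[0,0.06,0,0]]
  jaw: 1

```text
clock: 14.47
position: [0.5077, -0.0186, 0.3257]
tool_rot: [3.137, 0.003, 1.621]
force: [-0.5, 2.0, 0.9]
grip_width: 0.0389
```

step_arm:
  plan:
    - [[0,0,-0.005,-0.05],[0,0,-0.014,-0.15],[0,0,-0.024,-0.25],[0,0,-0.033,-0.35],[0,0,-0.043,-0.45],[0,0,-0.052,-0.55],[0,0,-0.062,-0.65],[0,0,-0.071,-0.75],[0,0,-0.081,-0.85],[0,0,-0.09,-0.95],[0,0,-0.1,-1.05],[0,0,-0.1,-1.05]]

```text
clock: 15.47
position: [0.5076, -0.0195, 0.3247]
tool_rot: [3.136, 0.004, 0.563]
force: [-0.6, -7.8, 1.6]
grip_width: 0.0396
```

step_arm:
  plan:
    - [[0,0.05,-0.005,-0.05],[0,0.05,-0.014,-0.15],[0,0.05,-0.024,-0.25],[0,0.05,-0.033,-0.35],[0,0.05,-0.043,-0.45],[0,0.05,-0.052,-0.55],[0,0.05,-0.062,-0.65],[0,0.05,-0.071,-0.75],[0,0.05,-0.081,-0.85],[0,0.05,-0.09,-0.95],[0,0.05,-0.1,-1.05],[0,0.05,-0.1,-1.05]]

```text
clock: 16.47
position: [0.5069, -0.0198, 0.3234]
tool_rot: [3.134, 0.004, -0.495]
force: [-6.3, -6.9, 3.2]
grip_width: 0.0393
```

step_arm:
  plan:
    - [[0.03,0.1,-0.005,-0.05],[0.05,0.12,-0.014,-0.15],[0.05,0.12,-0.024,-0.25],[0.05,0.12,-0.033,-0.35],[0.05,0.12,-0.043,-0.45],[0.05,0.12,-0.052,-0.55],[0.05,0.12,-0.062,-0.65],[0.05,0.12,-0.071,-0.75],[0.05,0.12,-0.081,-0.85],[0.05,0.12,-0.09,-0.95],[0.05,0.12,-0.095,-1.0],[0.05,0.12,-0.095,-1.0]]

```text
clock: 17.47
position: [0.5065, -0.0195, 0.3222]
tool_rot: [3.132, 0.003, -1.5]
force: [-9.4, -7.1, 6.2]
grip_width: 0.0393
```

```bash
python3 look.py 9
```

```text
{'clock': np.float64(17.4667), 'qpos': array([-0.6155,  0.5788,  0.7534,  2.0078, -0.5623,  0.7833, -1.0255]), 'position': array([ 0.5065, -0.0195,  0.3222]), 'tool_rot': array([ 3.1317,  0.0034, -1.4998]), 'force': array([-9.3688, -7.1383,  6.2426]), 'moment': array([-1.359 ,  1.8078, -0.0745]), 'grip_width': np.float64(0.0393)}
```

View pics/s9.png

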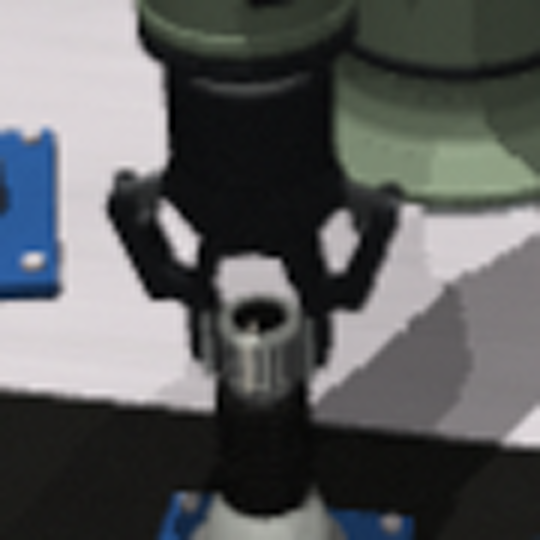

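The mark faces the camera again at crop (250,326), and the rim is lower (y≈317). I'll compare it enlarged with the pre-drop and dropped views.

```bash
python3 - <<'E'
from h import *
o=[]
for k in "469":
    f=pickle.load(open(f"scene{k}.pkl","rb"));o.append(cv2.resize(f["pixels"][178:206,225:251],(260,560//2),interpolation=cv2.INTER_CUBIC))
cv2.imwrite("pics/cmp.png",np.hstack(o))
for z in(.195,.189,.183):
    for a in(0,):
        print(z,proj(f,[.508,-.0187,z-.002])-[225,178])
for t in(-.3,-.15,0,.15,.3): print(t,((proj(f,[.508+.02*np.cos(-t),-.0187+.02*np.sin(-t),.183])-[225,178])*10).round(1))
E
```

```text
0.195 [13.13116224  6.7134065 ]
0.189 [13.19542094  8.44248221]
0.183 [13.25928681 10.16098746]
-0.3 [138.8 138.5]
-0.15 [128.  138.8]
0 [117.3 138.2]
0.15 [106.9 136.6]
0.3 [ 97.1 134.1]
```

View pics/cmp.png

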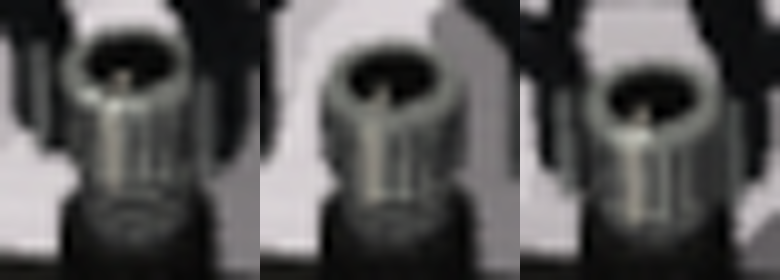

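Heights and mark agree: the rim is about 12 mm below the start, and the mark is back within ~0.1 rad of where it was at the drop. I'll hold still, check the rest of the scene, then hand in.

step_arm:
  plan:
    - [[0,0,0,0],[0,0,0,0],[0,0,0,0],[0,0,0,0],[0,0,0,0],[0,0,0,0]]

```text
clock: 18.02
position: [0.5064, -0.0195, 0.3222]
tool_rot: [3.132, 0.003, -1.497]
force: [-2.8, 0.3, 4.7]
grip_width: 0.0388
```

```bash
python3 look.py 10; python3 - <<'E'
from h import *
f=pickle.load(open("scene10.pkl","rb"));g=pickle.load(open("scene0.pkl","rb"))
d=cv2.absdiff(f["pixels"],g["pixels"]).max(2)
for n,(u,v) in dict(speaker=(158,199),timer=(139,226),plug=(138,270),button=(360,264),small=(291,225)).items(): print(n,d[v-15:v+15,u-15:u+15].mean().round(1))
cv2.imwrite("pics/full10.png",f["pixels"])
E
```

```text
{'clock': np.float64(18.0167), 'qpos': array([-0.6149,  0.5783,  0.7525,  2.0078, -0.5614,  0.7832, -1.0236]), 'position': array([ 0.5064, -0.0195,  0.3222]), 'tool_rot': array([ 3.1316,  0.0035, -1.4971]), 'force': array([-2.7839,  0.298 ,  4.6521]), 'moment': array([-0.1431,  0.4777, -0.0276]), 'grip_width': np.float64(0.0388)}
speaker 4.4
timer 6.7
plug 6.6
button 5.4
small 3.5
```

View pics/full10.png

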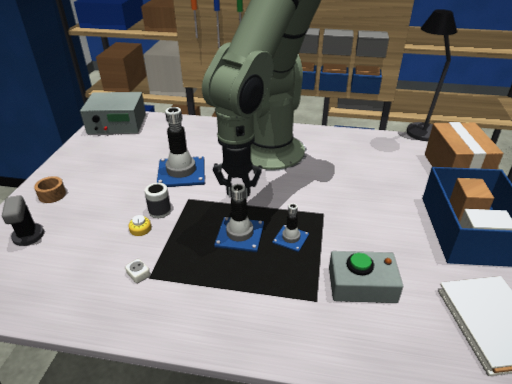

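The speaker (157,199), timer (139,226), plug (138,270) and button (360,262) are all where they were at the start.

```bash
python3 -c "
from workcell import bot
print(bot.job_done())"
```

```text
the job is handed in; nothing more can be done
None
```

I turned the middle flashlight's cap back about 1.82 rad to the thread start and lowered it 6 mm into the thread. I then turned it forward about 6.27 rad in two strokes with one regrip, and handed the job in still gripping it, at about 18 s.

**Checks that agreed:**
- **Drop and depth:** the cap rim was about 6 mm lower after the drop and about 12 mm lower at the end.
- **Turn:** the white mark came back to within about 0.1 rad of where it was at the drop.
- **Grip and force:** the final opening was 38.8 mm with the arm still and about 5 N on the wrist.
- **Bystanders:** the speaker, timer, plug and green button looked unmoved.

**Small disagreements:**
- **Sideways drift:** the tool drifted up to about 1 mm sideways during the forward turns, with about 12 N at most. Holding still relaxed that.
- **Extra lowering:** the hand went down about 0.6 mm more than the pitch on the first forward stroke and about 0.5 mm more on the second, so the pads probably slipped slightly on the cap.

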